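Seat the three-ball stage top on its kinematic base

ROBOT

A 6-joint arm with a two-finger parallel gripper is mounted at the origin on a cart in front of the work surface, level with it; the furniture and walls round the work are solid. World frame = base frame: x ahead of the robot, y to its left, z up, the work surface at z = 0. Lengths are in m, angles in rad, forces in N, time in s.
With the tool pointing down it reaches from about 0.3 to 0.875 m from the base axis. Payload 4.2 kg.
Tool frame: the origin (TCP) lies midway between the tips of the shut fingers; the grasp point (between the pads) lies 19 mm behind it; z points along the fingers, y is the line along which they close (so a half turn about z gives the same grasp; the last joint's range is limited). The gripper opens to 85 mm and grips with 20 to 120 N. Pads are 22 mm wide; open, the fingers measure 114 mm over their backs; the gripper's body (76 mm by 85 mm) begins 54 mm behind the grasp point. The pads swing forward as they close: fully open they stand 13 mm farther back than shut.
Start: joints at [1.175, 0.32, 1.565, -0, 1.257, -0.02], TCP at [0.211, 0.535, 0.231] pointing down, gripper open.
Joint ranges: [-3.11, 3.11], [-0.84, 2.01], [0.21, 2.61], [-1.34, 4.49], [0.05, 2.63], [-2.56, 2.56]. Speed limits (rad/s): [2.57, 2.57, 3.14, 3.14, 3.14, 3.14].

INTERFACE

Orientations are given as a unit quaternion [x, y, z, w].
In Python, from cell import robot, viewer gives the robot as it stands. The module is installed in compiled form; this text tells all that it offers.
- The arm moves only by the tool jog_arm, never from a script. Its argument "increments" is one flat list of numbers, 5 for each row, row after row: the shift along the tool's x, y, z in m, then the turn about the tool's z in rad, then the finger opening in m, from 0 to 0.0854. In form: [tx, ty, tz, spin, gripper, tx, ty, tz, spin, gripper, ...]. A call has 1 to 5 rows; each row is the pose to reach, as a shift and turn from the pose commanded when the call began, along the tool's axes at that moment; what a row does not reach only later rows make up. A row lasts 1/12 s, in which the tool goes at most 41.7 mm and 7.16 degrees, less where a joint would pass 70% of its speed; a pose out of reach is approached as far as the arm can. A call with a gripper value outside its range is refused whole. The fingers move at their own pace and stop on an object; "grip_force" is the grip in N (left out, the last holds). Time passes only in rows, so rows that repeat a pose let the fingers close. It gives the time, the measured TCP pose, the force, the opening and the grip force at its end, in the units of the state.
- robot.sense(): the state, without advancing time (a new reading comes with each control period).
- viewer.snapshot(name): name is "scene" or "top" or "wrist"; returns a dict with "image" (420x560x3 uint8, red, green, blue), "z_map" (420x560 float32, m along the optical axis (not along the pixel's ray), 0 where there is no reading), "fx", "fy", "cx", "cy" (pixels), "rvec" (rotation vector, rad) and "tvec" (3), from world to camera coordinates, as OpenCV has them; the wrist camera has in their place "tool_from_camera" (4x4, takes a point from camera to tool coordinates, whose origin is the TCP and whose axes are the flange's). Camera axes: x right, y down, z forward; pixel columns grow to the right and rows downward; lengths in m; the calibration is good to about 2 mm. A picture is of the moment at which its call begins: read the wrist's pose just before it.
- robot.job_done(): hands the job in; it is judged then, once.
The state is a dict: "t": time; "joints": joint angles; "joint_vel": joint speeds; "tau": joint torques, N m; "position": TCP position; "tool_rot": TCP orientation; "wrist_force": force on the tool from outside, world axes, zero at the start; "wrist_torque": the same for the moment, N m; "finger_gap": finger opening in m; "grip_force": force on a finger pad.
Only numpy, scipy, OpenCV 4.12 (cv2) and the standard library are available. Lean on these libraries where they do the work, as an engineer would, in place of code of your own. Each camera call takes 0.05 s, during which the arm holds its last target. There are 200 camera calls.

TASK

Set the Y-shaped stage top on the dark steel base plate so that its three ball feet settle fully home: the foot of the long arm in the round cone cup, the other two in the vee groove and on the flat pad. Lower it into place rather than dropping it, then let go. Leave the straight two-footed bridge, which has the same square post, where it is.

Things in the scene. Friction and masses are not known exactly. Their poses are not given: they have to be found in the camera images.
- stage_post (a point): Stage top: loose aluminium Y-shaped spider, 0.28-0.52 kg, on 3 steel ball feet, standing on the bench. Point: centre of its square grip post (26 x 26 mm, faces across this x and y), 60 mm above the feet's undersides; post top 30 mm above it, arm tops and hub (radius 24) 26 mm or more below it. x points along the long arm, z up.
- long_foot (a point): Centre of the ball foot (radius 10 mm) under the stage top's long arm, in stage axes 70 mm along x from the post and 50 mm below the post's centre. The two short arms' balls, of the same size and height, are at x = -35, y = +42 and -42 mm from the post. Arm ends are discs of radius 13 mm.
- seat_base: Fixed dark steel plate, 165 x 146 x 10 mm, with 3 smooth seats. Origin: on the bench, under the seated post. x to the cone cup, z up. 90 degree cone cup, 40 mm mouth, at x 70, y 0; 90 degree vee groove, 40 mm mouth, at x -35, y 42 (both tops 35 mm above bench); flat pad, radius 24, at x -35, y -42, top 19 mm up. Seated: stage axes parallel to these, post centre at z 79, balls at z 29 mm.
- bridge_post (a point): A bystander to leave alone: a loose straight aluminium strap 130 x 28 mm on two flat block feet, with the same square post (26 x 26 mm). This point is its post's centre, 60 mm above the bench; its x axis runs along the strap.
Things that resemble listed ones, but are neither listed nor needed, are in the scene too. What is shaped like the part that bears stage_post but yellow is not meant.

How it is judged:
At the end, for the whole second after the job is handed in: The stage top rests level (0.05 rad) and still on the base; its post and its long arm's foot are within 8 mm sideways and 4 mm in height of their seated places, its axes within 0.12 rad of the base's; the bridge is within 30 mm of where it stood (x of stage_post in the frame of seat_base between -0.008 and 0.008 m and y of stage_post in the frame of seat_base between -0.008 and 0.008 m and z of stage_post in the frame of seat_base between 0.075 and 0.083 m and x of long_foot in the frame of seat_base between 0.062 and 0.078 m and y of long_foot in the frame of seat_base between -0.008 and 0.008 m and z of long_foot in the frame of seat_base below 0.033 m and angle between the x axis of stage_post and the x axis of seat_base, either way round below 0.12 rad and angle between stage_post's own z axis and vertical below 0.05 rad and linear speed of stage_top below 0.02 m/s and distance of bridge_post from where it was at the start of the episode below 0.03 m); the robot touches nothing.
It fails at once if the stage top is dropped (it falls free by more than about 25 mm) (linear speed of stage_top above 0.7 m/s and contact force between the fingers and stage_top below 0.1 N).
It fails at once if the bridge is moved by more than 50 mm or tipped over (distance of bridge_post from where it was at the start of the episode above 0.05 m or angle between bridge_post's own z axis and vertical above 0.5 rad).
It also fails if it takes over 38 s, if anything falls off the work surface, if the arm or the gripper's body presses on something with over 40 N, if the wrist force passes 120 N, or if a joint passes its speed limit or range.

## Working session

There is one attempt and no reset: what is moved stays moved. The work goes in short steps, Python scripts to look and compute and a tool call to move; the robot and the scene stay as the last step left them, time stands still between calls to the robot, and variables do not carry over. Pictures are saved under pics/ and viewed, at most 10 in all, crops included, and the job is handed in when it is done.

Besides the shell and the picture viewer there is one more tool, called by a JSON object that holds its "api" and its "payload", one argument or row to a line. jog_arm: Moves the arm, as the interface text tells. Its arguments: {"type":"object","properties":{"increments":{"type":"array"},"grip_force":{"type":"number"}},"required":["increments"]}

```bash
mkdir -p pics; cat > h.py <<'E'
import numpy as np, cv2
from cell import robot, viewer
from scipy.spatial.transform import Rotation as R
def snap(n):
    s=robot.sense(); d=viewer.snapshot(n)
    if 'rvec' in d:
        M=cv2.Rodrigues(np.array(d['rvec'],float))[0]; d['Rwc']=M.T; d['o']=-M.T@np.array(d['tvec']).ravel()
    else:
        T=np.array(d['tool_from_camera']); Rt=R.from_quat(s['tool_rot']).as_matrix()
        d['Rwc']=Rt@T[:3,:3]; d['o']=Rt@T[:3,3]+np.array(s['position'])
    return d
def cloud(d):
    v,u=np.mgrid[:420,:560]; z=d['z_map']
    p=np.stack([(u-d['cx'])/d['fx']*z,(v-d['cy'])/d['fy']*z,z],-1)@d['Rwc'].T+d['o']
    p[z==0]=np.nan; return p
def ray(d,u,v,h):
    r=d['Rwc']@np.array([(u-d['cx'])/d['fx'],(v-d['cy'])/d['fy'],1]); return d['o']+r*(h-d['o'][2])/r[2]
E
python3 - <<'E'
from h import *
import pickle
for n in('top','scene'):
    d=snap(n); cv2.imwrite(f'pics/{n}.png',cv2.resize(d['image'][:,:,::-1],(784,588))); pickle.dump(d,open(n+'.pkl','wb')); print(n,d['o'],d['fx'])
E
```

```text
top [0.45568498 0.1265168  1.30182974] 508.5661458775961
scene [-0.0319109  -0.59939321  0.76519045] 532.8780686289065
```

View pics/top.png

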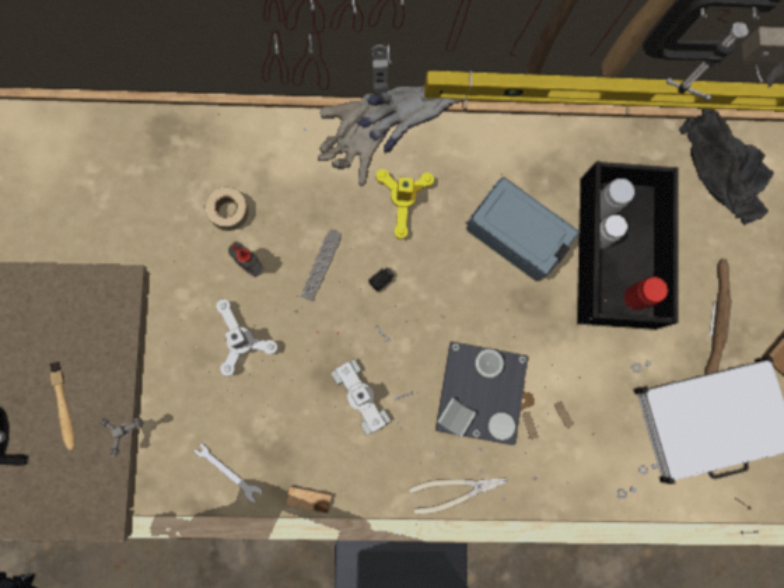

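View pics/scene.png

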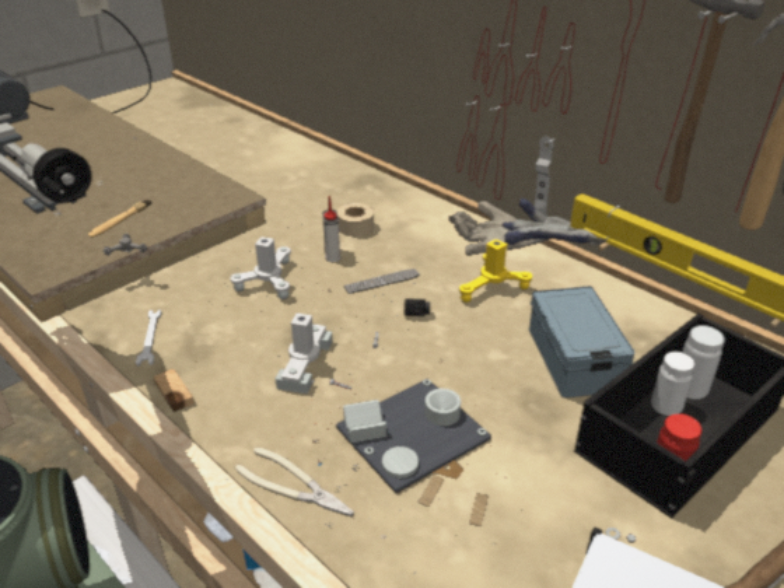

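Stage candidates in the top view are the silver Y (238,340), the yellow Y (403,195), the straight bridge (360,395) and a small grey wing-nut-like thing (120,430). The silver Y fits: three ball feet and a square post. Yellow is excluded, the bridge has two feet, and the grey thing is too small. The base is at (483,392), with the cone ring at (489,363), vee at (457,417) and pad at (502,426).

```bash
python3 - <<'E'
from h import *
import pickle
d=pickle.load(open('top.pkl','rb'));P=cloud(d);s=1/1.4
im=d['image'].astype(int)
def blob(c,r,lo,hi,minv=0):
    x0,x1,y0,y1=[int(k) for k in(c[0]-r,c[0]+r,c[1]-r,c[1]+r)]
    m=np.zeros(P.shape[:2],bool);m[y0:y1,x0:x1]=1
    return m&(P[...,2]>lo)&(P[...,2]<hi)&(im.min(-1)>minv)
# stage: post top, disc ends
m=blob((238*s,340*s),40,.075,.11);print('post top',m.sum(),np.nanmedian(P[m],0))
m8=blob((238*s,340*s),45,.012,.045);print('arms z',np.nanmedian(P[m8],0))
for u,v in((224,306),(271,346),(228,369)):
    print('disc',ray(d,u*s,v*s,.03),P[int(v*s),int(u*s)])
q=P[m8][:,:2];rect=cv2.minEnclosingTriangle(q.astype(np.float32).reshape(-1,1,2));print(rect)
# base
print('bench',P[int(300*s),int(440*s)])
for n,(u,v),lo,hi in(('cone',(489,363),.028,.045),('vee',(457,417),.02,.045),('pad',(502,426),.014,.026)):
    m=blob((u*s,v*s),16,lo,hi);c=P[m];print(n,m.sum(),np.nanmedian(c,0),c.min(0)+c.max(0))
    uv=np.argwhere(m).astype(np.float32)[:,::-1].copy();(cx,cy),r=cv2.minEnclosingCircle(uv);print('  ',cx,cy,r,ray(d,cx,cy,np.nanmedian(c[:,2])))
m=blob((360*s,395*s),40,.08,.11);print('bridge',m.sum(),np.nanmedian(P[m],0))
c=d['image'][195:285,140:300];e=d['image'][235:330,300:390]
a=cv2.resize(c,(640,360),interpolation=2);b=cv2.resize(d['image'][240:322,305:385],(351,360),interpolation=2)
cv2.imwrite('pics/crop.png',cv2.resize(np.hstack([a,b]),(800,290))[:,:,::-1])
E
```

```text
post top 131 [0.59208172 0.34046807 0.09015799]
arms z [0.58506899 0.35116584 0.03099375]
disc [0.6531326  0.37176782 0.03      ] [0.65474564 0.37203679 0.02899436]
disc [0.58262457 0.284644   0.03      ] [0.58256111 0.28558687 0.0339387 ]
disc [0.54028019 0.35889764 0.03      ] [0.5415317  0.36074542 0.03184014]
(0.009168773889541626, array([[[0.52109337, 0.37164408]],

       [[0.6839462 , 0.39046738]],

       [[0.5796594 , 0.2658114 ]]], dtype=float32))
bench [ 0.67797062 -0.02022955  0.00094813]
cone 228 [ 0.56045746 -0.10683043  0.0332665 ] [ 1.12197349 -0.21084888  0.06782559]
   349.0 259.0 10.049975395202637 [ 0.5599667  -0.10475906  0.0332665 ]
vee 339 [ 0.4630057  -0.04596836  0.02909562] [ 0.92776776 -0.09285797  0.05996986]
   325.5 297.5 13.946425437927246 [ 0.4637858  -0.04612767  0.02909562]
pad 299 [ 0.45137175 -0.1284948   0.01838524] [ 0.91073267 -0.24228271  0.03814683]
   354.7631530761719 302.1526184082031 15.281171798706055 [ 0.45357207 -0.1209812   0.01838524]
bridge 121 [0.49687052 0.12431284 0.08971811]
```

View pics/crop.png

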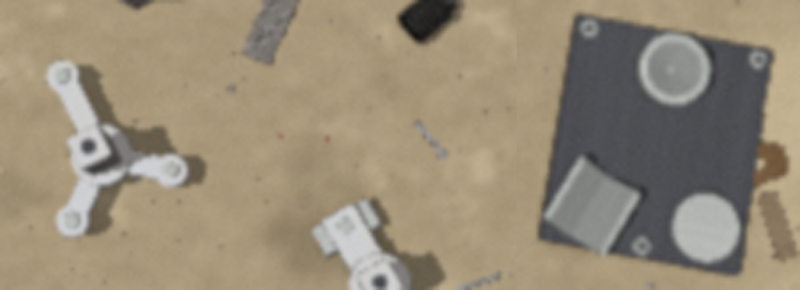

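The crop shows the silver Y with its long arm up-left (63,75) and short discs at (172,170) and (72,220), so this is the stage top. On the base the cone is at (675,68), the vee at (593,205) and the pad at (706,228).

```bash
cat >> h.py <<'E'
def st(target=None,yaw=None):
    s=robot.sense();M=R.from_quat(s['tool_rot']).as_matrix();p=np.array(s['position'])
    print('t',round(s['t'],2),'p',p.round(4),'xyaw',round(np.arctan2(M[1,0],M[0,0]),4),'zax',M[:,2].round(3),'j6',round(s['joints'][5],3),'gap',round(s['finger_gap'],4),'gf',s['grip_force'],'wf',np.round(s['wrist_force'],1))
    if target is not None:
        sh=M.T@(np.array(target)-p); sp=0 if yaw is None else -(yaw-np.arctan2(M[1,0],M[0,0]))
        print('shift',sh.round(4),'spin',[round((sp+k*np.pi/2+np.pi)%(2*np.pi)-np.pi,4) for k in range(4)])
E
python3 -c "
from h import *
st([.592,.339,.22],.5)"
```

```text
t 0.1 p [0.2109 0.5345 0.2306] xyaw 2.7658 zax [-0.001 -0.001 -1.   ] j6 -0.02 gap 0.0859 gf 0.0 wf [0.8 0.6 0.4]
shift [-0.4263 -0.0419  0.0106] spin [np.float64(2.2658), np.float64(-2.4466), np.float64(-0.8758), np.float64(0.695)]
```

{"api": "jog_arm", "payload": {
  "increments": [-0.041,-0.004,0,0.07,0.085,-0.082,-0.008,0,0.14,0.085,-0.123,-0.012,0,0.21,0.085,-0.164,-0.016,0,0.28,0.085,-0.2,-0.02,0,0.35,0.085]
}}

```text
t: 0.52
position: [0.3915, 0.4414, 0.2309]
tool_rot: [0.357, 0.934, -0.0, 0.0]
wrist_force: [0.3, 0.4, 0.5]
finger_gap: 0.0845
grip_force: 0.0
```

```bash
python3 -c "
from h import *
st([.592,.339,.21],.5)"
```

```text
t 0.52 p [0.3915 0.4414 0.2309] xyaw 2.412 zax [-0.    -0.001 -1.   ] j6 -0.015 gap 0.0845 gf 0.0 wf [0.3 0.4 0.5]
shift [-0.2177  0.0573  0.021 ] spin [np.float64(1.912), np.float64(-2.8003), np.float64(-1.2295), np.float64(0.3412)]
```

{"api": "jog_arm", "payload": {
  "increments": [-0.04,0.01,0,0.08,0.085,-0.08,0.02,0,0.16,0.085,-0.12,0.03,0,0.24,0.085,-0.16,0.04,0,0.34,0.085,-0.19,0.05,0,0.34,0.085]
}}

```text
t: 0.93
position: [0.5674, 0.3518, 0.2307]
tool_rot: [0.51, 0.86, -0.0, 0.0]
wrist_force: [-0.0, 0.1, 0.6]
finger_gap: 0.0853
grip_force: 0.0
```

{"api": "jog_arm", "payload": {
  "increments": [0,0,0,0,0.085,0,0,0,0,0.085]
}}

```text
t: 1.1
position: [0.566, 0.353, 0.2301]
tool_rot: [0.509, 0.861, -0.001, -0.001]
wrist_force: [-0.2, 0.2, -0.1]
finger_gap: 0.0847
grip_force: 0.0
```

```bash
python3 - <<'E'
from h import *
import pickle
st([.592,.339,.21],.5)
d=snap('wrist');pickle.dump(d,open('w1.pkl','wb'));print(d['o'])
cv2.imwrite('pics/w1.png',d['image'][:,:,::-1])
P=cloud(d)
m=(P[...,2]>.084)&(P[...,2]<.096)
n,l,s,c=cv2.connectedComponentsWithStats(m.astype(np.uint8))
for i in range(1,n):
    if s[i,4]>150:
        q=P[l==i];r=cv2.minAreaRect(q[:,:2].astype(np.float32));print('top',s[i],np.median(q,0),r)
E
```

```text
t 1.1 p [0.566  0.353  0.2301] xyaw 2.0731 zax [-0.002 -0.001 -1.   ] j6 0.038 gap 0.0847 gf 0.0 wf [-0.2  0.2 -0.1]
shift [-0.0248  0.0161  0.0201] spin [np.float64(1.5731), np.float64(-3.1393), np.float64(-1.5685), np.float64(0.0023)]
[0.52671677 0.4240309  0.37245598]
top [286 209  30  30 862] [0.59050011 0.34023513 0.08949099] ((0.591173529624939, 0.3396415114402771), (0.025532899424433708, 0.025971367955207825), 28.938800811767578)
top [418 289  36  19 290] [0.73389705 0.33817991 0.09041997] ((0.7345688343048096, 0.3404415249824524), (0.01774304360151291, 0.023636285215616226), 83.36675262451172)
```

View pics/w1.png

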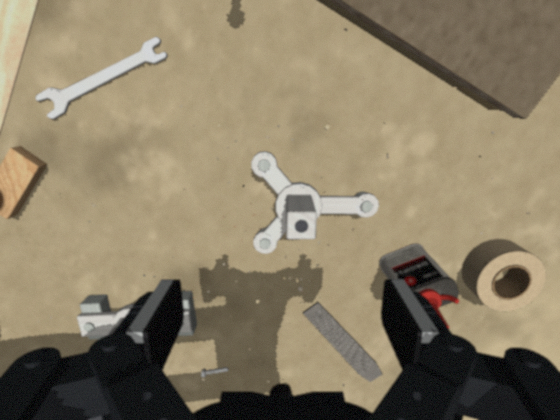

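Wrist view: the stage post is at (301,222) and its long arm points right to (368,205). The fingers closing along image x match the post faces, and the bridge is clear at lower left.

{"api": "jog_arm", "payload": {
  "increments": [-0.024,0.0155,0.02,0,0.085,-0.024,0.0155,0.06,0,0.085,-0.024,0.0155,0.1,0,0.085,-0.024,0.0155,0.13,0,0.085,-0.024,0.0155,0.15,0,0.085]
}}

```text
t: 1.57
position: [0.5866, 0.3408, 0.0776]
tool_rot: [0.507, 0.862, -0.003, -0.002]
wrist_force: [0.3, 0.3, -0.1]
finger_gap: 0.0847
grip_force: 0.0
```

{"api": "jog_arm", "payload": {
  "increments": [0,0,0.02,0,0.085,0,0,0.034,0,0.085,0,0,0.034,0,0.085,0,0,0.034,0,0.085]
}}

```text
t: 1.9
position: [0.5886, 0.3416, 0.047]
tool_rot: [0.507, 0.862, -0.001, -0.001]
wrist_force: [-0.1, 0.2, 1.0]
finger_gap: 0.0846
grip_force: 0.0
```

```bash
python3 -c "
from h import *
st([.5912,.3397,.046],.505)"
```

```text
t 1.9 p [0.5886 0.3416 0.047 ] xyaw 2.0776 zax [-0.002 -0.001 -1.   ] j6 0.002 gap 0.0846 gf 0.0 wf [-0.1  0.2  1. ]
shift [-0.0029  0.0014  0.001 ] spin [np.float64(1.5726), np.float64(-3.1398), np.float64(-1.569), np.float64(0.0018)]
```

{"api": "jog_arm", "payload": {
  "increments": [-0.003,0.001,0.001,0,0.085,-0.003,0.001,0.001,0,0.05,-0.003,0.001,0.001,0,0.02,-0.003,0.001,0.001,0,0.015,-0.003,0.001,0.001,0,0.015],
  "grip_force": 50
}}

```text
t: 2.32
position: [0.5928, 0.3387, 0.0471]
tool_rot: [0.508, 0.861, 0.001, 0.0]
wrist_force: [-0.0, -0.7, -0.4]
finger_gap: 0.0388
grip_force: 0.0
```

{"api": "jog_arm", "payload": {
  "increments": [0,0,0,0,0.015,0,0,0,0,0.015,0,0,0,0,0.015,0,0,0,0,0.015]
}}

```text
t: 2.65
position: [0.5928, 0.3387, 0.0469]
tool_rot: [0.508, 0.861, 0.0, 0.0]
wrist_force: [0.2, 0.2, 4.0]
finger_gap: 0.0253
grip_force: 50.0
```

{"api": "jog_arm", "payload": {
  "increments": [0,0,-0.01,0,0.015,0,0,-0.03,0,0.015,0,0,-0.06,0,0.015,0,0,-0.09,0,0.015,0,0,-0.12,0,0.015],
  "grip_force": 60
}}

```text
t: 3.07
position: [0.5917, 0.338, 0.1666]
tool_rot: [0.508, 0.861, -0.001, -0.001]
wrist_force: [0.6, 0.9, -4.4]
finger_gap: 0.0251
grip_force: 59.4
```

```bash
python3 -c "
from h import *
st([.491,-.092,.19],-.17)"
```

```text
t 3.07 p [0.5917 0.338  0.1666] xyaw 2.0759 zax [-0.003 -0.001 -1.   ] j6 -0.003 gap 0.0251 gf 59.42040681838989 wf [ 0.6  0.9 -4.4]
shift [-0.3276 -0.2963 -0.0225] spin [np.float64(2.2459), np.float64(-2.4665), np.float64(-0.8957), np.float64(0.6751)]
```

{"api": "jog_arm", "payload": {
  "increments": [-0.012,-0.01,-0.005,0.02,0.015,-0.032,-0.029,-0.01,0.07,0.015,-0.055,-0.05,-0.015,0.12,0.015,-0.08,-0.072,-0.02,0.17,0.015,-0.105,-0.095,-0.025,0.22,0.015]
}}

```text
t: 3.48
position: [0.5583, 0.1984, 0.1897]
tool_rot: [0.6, 0.8, -0.002, -0.001]
wrist_force: [1.0, -0.8, -3.6]
finger_gap: 0.0251
grip_force: 59.7
```

```bash
python3 - <<'E'
from h import *
import pickle
st([.491,-.092,.195],-.17)
for n in('top','scene'):
    d=pickle.load(open(n+'.pkl','rb'));P=cloud(d);im=d['image'].astype(int)
    X,Y,Z=P[...,0],P[...,1],P[...,2]
    b=(X>.38)&(X<.64)&(Y>-.22)&(Y<.02)
    def fit(m,name,rect=False):
        k=cv2.morphologyEx(m.astype(np.uint8),cv2.MORPH_OPEN,np.ones((2,2)))
        nn,l,s,c=cv2.connectedComponentsWithStats(k);i=1+s[1:,4].argmax();q=P[l==i]
        print(n,name,s[i,4],np.round(q.mean(0),4),'rect',[np.round(v,4) for v in cv2.minAreaRect(q[:,:2].astype(np.float32))],'circ',np.round(cv2.minEnclosingCircle(q[:,:2].astype(np.float32))[0],4))
    fit(b&(Z>.005)&(im.max(-1)<100)|b&(Z>.009),'plate')
    fit(b&(X>.52)&(Z>.027),'cone')
    fit(b&(X<.52)&(Y>-.09)&(Z>.025),'vee')
    fit(b&(X<.52)&(Y<-.088)&(Z>.0145)&(Z<.025)&(im.min(-1)>110),'pad')
E
```

```text
t 3.48 p [0.5583 0.1984 0.1897] xyaw 1.8534 zax [-0.004 -0.002 -1.   ] j6 0.04 gap 0.0251 gf 59.69814419746399 wf [ 1.  -0.8 -3.6]
shift [-0.2601 -0.1456 -0.0046] spin [np.float64(2.0234), np.float64(-2.689), np.float64(-1.1182), np.float64(0.4526)]
top plate 3493 [nan nan nan] rect [array([ 0.5059, -0.0984]), array([0.1354, 0.1776]), np.float64(73.9382)] circ [ 0.5037 -0.099 ]
top cone 233 [ 0.558  -0.1086  0.03  ] rect [array([ 0.5581, -0.1108]), array([0.0451, 0.0537]), np.float64(1.6917)] circ [ 0.5574 -0.1102]
top vee 118 [ 0.4512 -0.0647  0.0264] rect [array([ 0.4523, -0.0656]), array([0.0197, 0.0506]), np.float64(62.2158)] circ [ 0.4519 -0.0671]
top pad 257 [ 0.4472 -0.1317  0.0178] rect [array([ 0.4473, -0.1334]), array([0.048 , 0.0457]), np.float64(48.2956)] circ [ 0.4464 -0.1327]
scene plate 4909 [nan nan nan] rect [array([ 0.5154, -0.101 ]), array([0.1425, 0.1871]), np.float64(79.3527)] circ [ 0.5062 -0.1016]
scene cone 342 [nan nan nan] rect [array([ 0.5683, -0.099 ]), array([0.078 , 0.0452]), np.float64(41.0173)] circ [ 0.5726 -0.1036]
scene vee 220 [nan nan nan] rect [array([ 0.4801, -0.0239]), array([0.0382, 0.0531]), np.float64(54.6867)] circ [ 0.4799 -0.0238]
scene pad 422 [nan nan nan] rect [array([ 0.4523, -0.1331]), array([0.0417, 0.041 ]), np.float64(35.5313)] circ [ 0.4491 -0.133 ]
```

```bash
python3 - <<'E'
from h import *
import pickle
d=pickle.load(open('top.pkl','rb'))
g=cv2.cvtColor(d['image'],6)
for nm,(u,v),h in(('cone',(349.6,259.2),.035),('pad',(358.5,304.4),.019),('vee',(326.6,298),.03)):
    m=np.zeros_like(g);cv2.circle(m,(int(u),int(v)),17 ,1,-1);k=((g>115)&(m>0)).astype(np.uint8)
    nn,l,s,c=cv2.connectedComponentsWithStats(k);i=1+s[1:,4].argmax()
    hull=cv2.convexHull(np.argwhere(l==i)[:,::-1].astype(np.float32).copy());M=cv2.moments(hull);cc=(M['m10']/M['m00'],M['m01']/M['m00'])
    print(nm,s[i],cc,cv2.minEnclosingCircle(hull),cv2.minAreaRect(hull),'ray',ray(d,*cc,h).round(4),'eye',ray(d,u,v,h).round(4))
E
```

```text
cone [339 242  25  28 446] (349.78997692054065, 254.97230464886252) ((349.7879333496094, 255.11090087890625), 14.166253089904785) ((348.4208068847656, 255.22174072265625), (23.9471492767334, 26.906909942626953), 19.653823852539062) ray [ 0.5699 -0.1065  0.035 ] eye [ 0.5594 -0.1059  0.035 ]
pad [349 295  19  20 303] (358.00827423167846, 304.1306146572104) ((357.9230651855469, 304.05767822265625), 10.000544548034668) ((358.0, 304.5), (19.0, 18.0), 90.0) ray [ 0.4488 -0.129   0.019 ] eye [ 0.4482 -0.1302  0.019 ]
vee [313 284  27  32 481] (325.41651759093617, 300.87686344663086) ((325.7961730957031, 299.5256042480469), 15.775491714477539) ((326.01470947265625, 301.808837890625), (25.210290908813477, 27.439773559570312), 30.963754653930664) ray [ 0.4555 -0.0458  0.03  ] eye [ 0.4626 -0.0487  0.03  ]
```

{"api": "jog_arm", "payload": {
  "increments": [-0.025,-0.014,-0.001,0.05,0.015,-0.055,-0.03,-0.002,0.1,0.015,-0.085,-0.047,-0.003,0.16,0.015,-0.115,-0.064,-0.004,0.22,0.015,-0.145,-0.08,-0.005,0.28,0.015]
}}

```text
t: 3.9
position: [0.5216, 0.0368, 0.1948]
tool_rot: [0.707, 0.708, -0.002, -0.001]
wrist_force: [1.2, -0.7, -3.7]
finger_gap: 0.0253
grip_force: 59.7
```

{"api": "jog_arm", "payload": {
  "increments": [-0.028,-0.007,0,0.04,0.015,-0.056,-0.014,0,0.08,0.015,-0.084,-0.02,0,0.12,0.015,-0.11,-0.026,0,0.165,0.015,-0.125,-0.03,0,0.165,0.015]
}}

```text
t: 4.32
position: [0.4921, -0.0889, 0.1948]
tool_rot: [0.763, 0.647, -0.002, -0.001]
wrist_force: [0.8, 0.7, -4.1]
finger_gap: 0.0254
grip_force: 59.7
```

{"api": "jog_arm", "payload": {
  "increments": [0,0,0,0,0.015,0,0,0,0,0.015,0,0,0,0,0.015]
}}

```text
t: 4.57
position: [0.494, -0.0858, 0.1955]
tool_rot: [0.762, 0.648, -0.0, -0.001]
wrist_force: [-0.1, 0.1, -3.6]
finger_gap: 0.0257
grip_force: 59.7
```

```bash
python3 - <<'E'
from h import *
import pickle
st([.4904,-.0943,.19],-.166)
d=snap('wrist');pickle.dump(d,open('w2.pkl','wb'))
cv2.imwrite('pics/w2.png',cv2.resize(d['image'][:,:,::-1],(784,588)))
E
```

```text
t 4.57 p [ 0.494  -0.0858  0.1955] xyaw 1.4103 zax [-0.002  0.001 -1.   ] j6 -0.035 gap 0.0257 gf 59.68591868877411 wf [-0.1  0.1 -3.6]
shift [-0.009  -0.0022  0.0055] spin [np.float64(1.5763), np.float64(-3.1361), np.float64(-1.5653), np.float64(0.0055)]
```

View pics/w2.png

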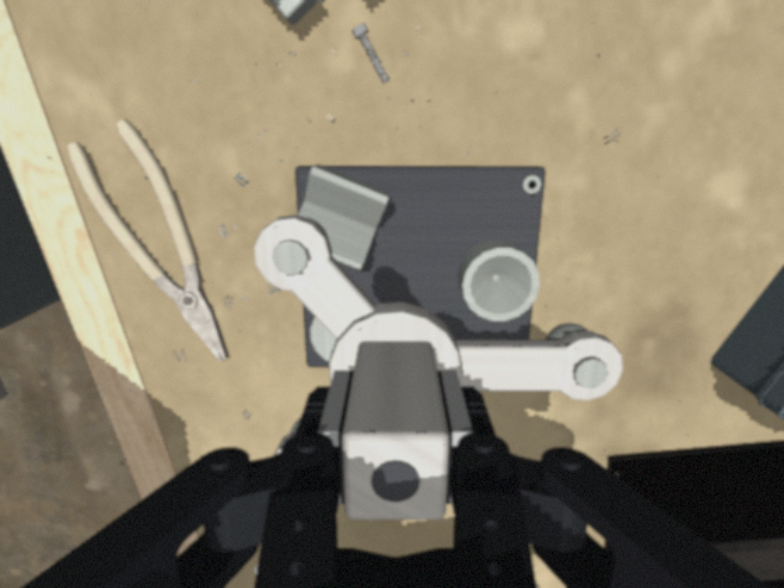

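Wrist view: the stage is held square, with the long-arm disc at (591,372). The cone rim is centred at (501,284), the vee is at (343,217), and the plate's top edge is level (297,167)–(545,167), so the yaw matches.

```bash
python3 - <<'E'
from h import *
import pickle
d=pickle.load(open('w2.pkl','rb'));P=cloud(d);s=1/1.4
print('cone',ray(d,501*s,284*s,.035)) 
print('plate edge',ray(d,297*s,167*s,.01),ray(d,545*s,167*s,.01))
vc=[(315,167),(389,197),(361,268)]
V=[ray(d,u*s,v*s,.035) for u,v in vc];print('vee',V,(V[0]+V[2])/2)
print('disc depth',P[int(372*s),int(591*s)],P[int(257*s),int(290*s)])
z=np.nanmedian(P[258:274,414:430,2]);print(z)
for u,v in((591,372),(290,257)):print('stage disc',ray(d,u*s,v*s,z))
E
```

```text
cone [ 0.55957792 -0.10664274  0.035     ]
plate edge [ 0.44043948 -0.01453723  0.01      ] [ 0.59951094 -0.04035166  0.01      ]
vee [array([ 0.45615878, -0.01561486,  0.035     ]), array([ 0.49710956, -0.04025139,  0.035     ]), array([ 0.47204775, -0.08162795,  0.035     ])] [ 0.46410326 -0.04862141  0.035     ]
disc depth [ 0.5625772  -0.09542161  0.18111122] [ 0.46622721 -0.03751316  0.18071136]
0.18099190794410075
stage disc [ 0.56267598 -0.09589889  0.18099191]
stage disc [ 0.46630311 -0.03773108  0.18099191]
```

{"api": "jog_arm", "payload": {
  "increments": [-0.006,-0.001,0.02,0,0.015,-0.011,-0.001,0.04,0,0.015,-0.011,-0.001,0.065,0,0.015,-0.011,-0.001,0.085,0,0.015,-0.011,-0.001,0.095,0,0.015]
}}

```text
t: 5.03
position: [0.4905, -0.0955, 0.0988]
tool_rot: [0.761, 0.649, -0.001, -0.002]
wrist_force: [-1.0, 0.3, -4.6]
finger_gap: 0.0254
grip_force: 59.6
```

{"api": "jog_arm", "payload": {
  "increments": [0,0,0,0,0.015,0,0,0,0,0.015,0,0,0,0,0.015]
}}

```text
t: 5.28
position: [0.4933, -0.0967, 0.1025]
tool_rot: [0.761, 0.649, 0.001, 0.001]
wrist_force: [-0.4, -0.9, -3.1]
finger_gap: 0.0253
grip_force: 59.6
```

```bash
python3 - <<'E'
from h import *
st([.491,-.0963,.068],-.163)
E
```

```text
t 5.28 p [ 0.4933 -0.0967  0.1025] xyaw 1.4115 zax [ 0.003 -0.    -1.   ] j6 -0.057 gap 0.0253 gf 59.62604820728302 wf [-0.4 -0.9 -3.1]
shift [ 0.     -0.0024  0.0344] spin [np.float64(1.5745), np.float64(-3.1379), np.float64(-1.5671), np.float64(0.0037)]
```

Descend slowly, watching the force.

{"api": "jog_arm", "payload": {
  "increments": [0,-0.0025,0.005,0.003,0.015,0,-0.0025,0.011,0.003,0.015,0,-0.0025,0.017,0.003,0.015,0,-0.0025,0.023,0.003,0.015,0,-0.0025,0.028,0.003,0.015]
}}

```text
t: 5.7
position: [0.4894, -0.0964, 0.0726]
tool_rot: [0.762, 0.647, -0.0, -0.0]
wrist_force: [0.3, -0.1, -3.3]
finger_gap: 0.0253
grip_force: 59.9
```

{"api": "jog_arm", "payload": {
  "increments": [0,0,0.002,0,0.015,0,0,0.004,0,0.015,0,0,0.004,0,0.015]
}}

```text
t: 5.95
position: [0.4895, -0.0964, 0.0688]
tool_rot: [0.762, 0.647, -0.0, -0.0]
wrist_force: [-0.7, 0.2, -3.4]
finger_gap: 0.0254
grip_force: 59.9
```

```bash
python3 - <<'E'
from h import *
import pickle
st([.491,-.0963,.066],-.163)
E
```

```text
t 5.95 p [ 0.4895 -0.0964  0.0688] xyaw 1.4077 zax [-0.001  0.    -1.   ] j6 -0.055 gap 0.0254 gf 59.90024149417877 wf [-0.7  0.2 -3.4]
shift [0.0004 0.0015 0.0028] spin [np.float64(1.5707), np.float64(3.1415), np.float64(-1.5709), np.float64(-0.0001)]
```

{"api": "jog_arm", "payload": {
  "increments": [0,0.001,0.001,0,0.015,0,0.001,0.002,0,0.015,0,0.001,0.003,0,0.015,0,0.001,0.003,0,0.015],
  "grip_force": 40
}}

```text
t: 6.28
position: [0.4906, -0.0965, 0.0663]
tool_rot: [0.762, 0.647, 0.0, -0.0]
wrist_force: [-0.1, 0.6, -3.7]
finger_gap: 0.0254
grip_force: 59.9
```

```bash
python3 - <<'E'
from h import *
st([.491,-.0963,.066],-.163)
E
```

```text
t 6.28 p [ 0.4906 -0.0965  0.0663] xyaw 1.4078 zax [-0.  0. -1.] j6 -0.055 gap 0.0254 gf 59.86199676990509 wf [-0.1  0.6 -3.7]
shift [0.0003 0.0004 0.0003] spin [np.float64(1.5708), np.float64(-3.1416), np.float64(-1.5708), np.float64(0.0)]
```

Nearly home; ease down a little further until it carries weight.

{"api": "jog_arm", "payload": {
  "increments": [0,0,0.001,0,0.015,0,0,0.0015,0,0.015,0,0,0.002,0,0.015,0,0,0.002,0,0.015]
}}

```text
t: 6.62
position: [0.4906, -0.0965, 0.0659]
tool_rot: [0.762, 0.647, 0.0, 0.0]
wrist_force: [-4.3, 1.5, 9.6]
finger_gap: 0.0254
grip_force: 61.5
```

Contact came exactly at the seated height, so release.

{"api": "jog_arm", "payload": {
  "increments": [0,0,-0.001,0,0.03,0,0,-0.001,0,0.04,0,0,-0.001,0,0.06,0,0,-0.001,0,0.085,0,0,-0.001,0,0.085],
  "grip_force": 20
}}

```text
t: 7.03
position: [0.4907, -0.0966, 0.0653]
tool_rot: [0.762, 0.647, 0.0, 0.0]
wrist_force: [-0.3, 0.1, 0.1]
finger_gap: 0.0746
grip_force: 0.0
```

{"api": "jog_arm", "payload": {
  "increments": [0,0,0,0,0.085,0,0,0,0,0.085,0,0,0,0,0.085,0,0,0,0,0.085]
}}

```text
t: 7.37
position: [0.4906, -0.0966, 0.0652]
tool_rot: [0.762, 0.647, 0.0, -0.0]
wrist_force: [-0.2, -0.8, 0.5]
finger_gap: 0.0852
grip_force: 0.0
```

```bash
python3 - <<'E'
from h import *
st()
E
```

```text
t 7.37 p [ 0.4906 -0.0966  0.0652] xyaw 1.4078 zax [-0.  0. -1.] j6 -0.055 gap 0.0852 gf 0.0 wf [-0.2 -0.8  0.5]
```

{"api": "jog_arm", "payload": {
  "increments": [0,0,-0.015,0,0.085,0,0,-0.04,0,0.085,0,0,-0.07,0,0.085,0,0,-0.1,0,0.085,0,0,-0.13,0,0.085]
}}

```text
t: 7.78
position: [0.4903, -0.0965, 0.1966]
tool_rot: [0.762, 0.647, -0.0, -0.0]
wrist_force: [1.1, -0.2, -0.7]
finger_gap: 0.0848
grip_force: 0.0
```

{"api": "jog_arm", "payload": {
  "increments": [0,0,-0.02,0,0.085,0,0,-0.02,0,0.085,0,0,-0.02,0,0.085]
}}

```text
t: 8.03
position: [0.491, -0.0967, 0.2162]
tool_rot: [0.762, 0.647, 0.001, 0.001]
wrist_force: [0.2, 0.2, -0.5]
finger_gap: 0.0847
grip_force: 0.0
```

```bash
python3 - <<'E'
from h import *
import pickle
st()
d=snap('wrist');P=cloud(d)
m=(P[...,2]>.098)&(P[...,2]<.118)&(np.hypot(P[...,0]-.49,P[...,1]+.096)<.03)
q=P[m];print(m.sum(),np.median(q,0),cv2.minAreaRect(q[:,:2].astype(np.float32)))
c=q-q.mean(0);w=np.linalg.svd(c,full_matrices=0)[2][2];print('normal',w)
cv2.imwrite('pics/w3.png',cv2.resize(d['image'][:,:,::-1],(784,588)))
E
```

```text
t 8.03 p [ 0.491  -0.0967  0.2162] xyaw 1.4078 zax [ 0.002 -0.    -1.   ] j6 -0.054 gap 0.0847 gf 0.0 wf [ 0.2  0.2 -0.5]
1214 [ 0.4901566  -0.09355674  0.10855768] ((0.4897128641605377, -0.0951409861445427), (0.02632002718746662, 0.025875922292470932), 80.6296157836914)
normal [0.01738609 0.10318103 0.99451063]
```

View pics/w3.png

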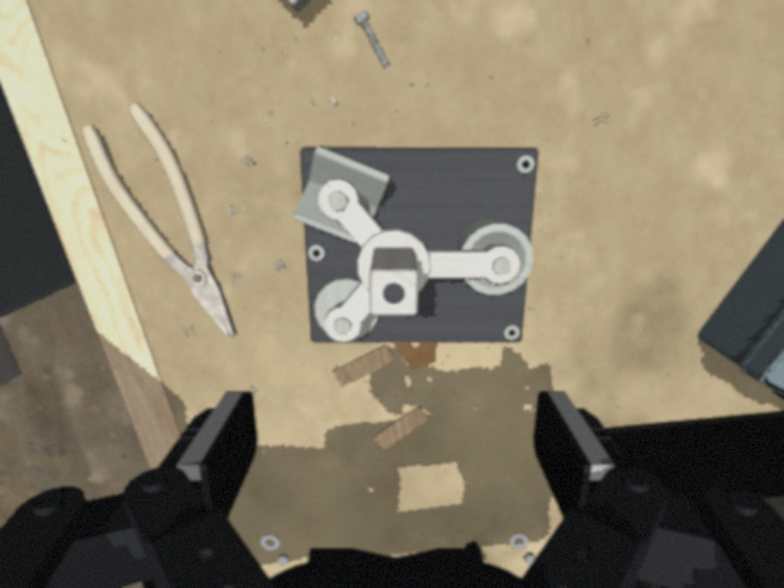

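Wrist view: the disc over the cone is at (501,265), over the vee at (339,200) and over the pad at (343,325). Post top is at z 0.1086 (seated 0.109). Checking the level by disc heights.

```bash
python3 - <<'E'
from h import *
d=snap('wrist');P=cloud(d);f=[]
for u,v in((501,265),(339,200),(343,325)):
    a,b=int(u/1.4),int(v/1.4);z=np.nanmedian(P[b-6:b+7,a-6:a+7,2]);r=ray(d,u/1.4,v/1.4,z);f.append(r);print(r.round(4))
n=np.cross(f[1]-f[0],f[2]-f[0]);print('tilt',np.arccos(abs(n[2])/np.linalg.norm(n)))
y=np.array([f[0]-(f[1]+f[2])/2])[0];print('yaw',np.arctan2(y[1],y[0]))
E
```

```text
[ 0.5576 -0.106   0.0511]
[ 0.4626 -0.0482  0.0514]
[ 0.4487 -0.1302  0.051 ]
tilt 0.004620718395352172
yaw -0.16268976411889685
```

Level, and within about 2 mm of the cone and the other seats. Handing in.

```bash
python3 -c "
from cell import robot
print(robot.job_done())"
```

```text
the job is handed in; nothing more can be done
None
```

The stage top is seated on the base plate, level to about 0.005 rad and within about 2 mm of its seats by the wrist camera; I let go, backed the gripper clear and handed the job in at about 8 s, without a pass/fail result shown, and the bridge was never touched.

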